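Tidy the studio desk: tape, pens and eraser to their places

ROBOT

A 7-joint arm with a two-finger parallel gripper is mounted at the origin on the work surface. World frame = base frame: x ahead of the robot, y to its left, z up, the work surface at z = 0. Lengths are in m, angles in rad, forces in N, time in s.
With the tool pointing down it reaches from about 0.425 to 0.875 m from the base axis. Payload 4.7 kg.
Tool frame: the origin (TCP) lies midway between the tips of the shut fingers; the grasp point (between the pads) lies 19 mm behind it; z points along the fingers, y is the direction in which the jaws open and shut (so a half turn about z gives the same grasp; the last joint's range is limited). The gripper opens to 87 mm and grips with 3 to 60 N. Pads are 19 mm wide; open, the fingers measure 117 mm over their backs; the gripper's body (75 mm by 190 mm) begins 51 mm behind the grasp point.
Start: joints at [0.014, 0.321, -0.07, 1.45, 0.023, 1.371, -0.057], TCP at [0.65, -0, 0.223] pointing down, gripper open.
Joint ranges: [-2.86, 2.86], [-0.3, 2.09], [-1.38, 1.24], [0.06, 2.45], [-1.56, 4.7], [0.09, 2.05], [-2.69, 2.69]. Speed limits (rad/s): [2.57, 2.57, 3.14, 3.14, 3.14, 3.14, 3.14].

INTERFACE

Orientations are given as a rotation vector (axis times angle).
In Python, from bench import monitor, eyes, order gives the robot as it stands. The module is installed in compiled form; this text tells all that it offers.
- The arm moves only by the shell command python3 -m pendant 'ROWS' [FORCE]. ROWS is JSON, a list of rows, each a list of 3 entries, a list of its own where there are three numbers: the turn, a rotation vector about the tool's x, y, z in degrees, then the shift along the tool's x, y, z in m, then the gripper command: -1 is fully open, 1 is shut, values between are in proportion. In form: [[[rx, ry, rz], [tx, ty, tz], hand], ...]. A call has 1 to 8 rows; each row shifts and turns the commanded pose from where the row before left it, along the tool's axes as they then stand; what a row does not reach is not made up. A row lasts 1/8 s, in which the tool goes at most 62.5 mm and 10.7 degrees, less where a joint would pass 70% of its speed; a pose out of reach is approached as far as the arm can. A call is refused whole if a number of a shift passes 0.0625 or a number of a turn 10.7, either way. A call with a gripper value outside its range is refused whole. The fingers move at their own pace and stop on an object; FORCE is the grip in N (left out, the last holds). Time passes only in rows, so rows that do not move let the fingers close. It gives the time, the measured TCP pose, the force and the opening at its end, in the units of the state.
- monitor.get_state(): the state, without advancing time (a new reading comes with each control period).
- eyes.get_image(name): name is "scene" or "side" or "wrist"; returns a dict with "color" (480x640x3 uint8, red, green, blue), "range_z" (480x640 float32, m along the optical axis (not along the pixel's ray), 0 where there is no reading), "fx", "fy", "cx", "cy" (pixels), "world_to_cam" (4x4, takes a point from world to camera coordinates). Camera axes: x right, y up, looking along -z (the intrinsics and any distortion apply to the point x, -y, -z); pixel columns grow to the right and rows downward; lengths in m; the calibration is good to about 2 mm. A picture is of the moment at which its call begins.
- order.close_job(): hands the job in, once; it reports no verdict.
The state is a dict: "time": time; "joint_positions": joint angles; "qd": joint speeds; "joint_torque": joint torques, N m; "position": TCP position; "tool_rot": TCP orientation; "ft_force": force on the tool from outside, world axes, zero at the start; "torque": the same for the moment, N m; "grip_width": opening from 0.0 (shut) to 1.0 (fully open).
Only numpy, scipy, OpenCV 4.12 (cv2) and the standard library are available. Lean on these libraries where they do the work, as an engineer would, in place of code of your own. Each camera call takes 0.05 s, during which the arm holds its last target.

TASK

Please tidy the desk: put both rolls of tape flat over the peg of the tape stand, the large roll at the bottom and the small one on top of it; lay the marker and the highlighter flat on the floor of the large tray, side by side and not one on the other; and lay the eraser flat on the floor of the small square tray. Leave the mug and the phone where they are.

Things in the scene. Friction and masses are not known exactly. Their poses are not given: they have to be found in the camera images.
- large_roll: Large roll of masking tape, a cream ring lying flat: outer diameter 60, height 24, hole diameter 26 mm, about 60 g. Origin: the middle of the ring (12 mm above what it lies on); z up, along the hole. Rigid, loose; gripped across the outside.
- small_roll: Small roll of the same tape, lying flat: outer diameter 44, height 18, hole diameter 26 mm, about 30 g. Origin: the middle of the ring (9 mm above what it lies on); z up, along the hole. Rigid, loose; gripped across the outside.
- marker: Marker pen lying on the desk, hexagonal barrel, 130 long, 16 mm across flats (18.5 across corners), white barrel with black cap, about 22 g. Origin: its middle, on its axis (8 mm above what it lies on); x along the pen, towards the cap. Any of its six flats may be below once it has been moved.
- highlighter: Flat highlighter pen lying on the desk, 110 long, 20 wide, 14 mm high, grey body with black cap, about 20 g. Origin: its middle (7 mm above what it lies on); x along the pen, towards the cap; y across its width; z up.
- eraser: White block eraser in a brown card sleeve, 50 long (x), 24 wide (y), 16 mm high (z), about 25 g, rigid. Origin: its middle (8 mm above what it lies on).
- tape_stand: Tape stand, fixed to the desk: a round plywood disc, diameter 92, thickness 15 mm, with one upright dark wooden peg in the middle, diameter 10 mm, its rounded top 65 mm above the desk. Origin: centre of the underside, on the desk; z up, along the peg.
- pen_tray: The large tray (for pens), plywood, open on top, fixed to the desk: outside 190 long (x), 130 wide (y), 22 mm high; walls and floor 4 mm thick, so the inside is 182 by 122 mm and its floor is 4 mm above the desk. Origin: centre of the underside, on the desk.
- small_tray: The small square tray (for the eraser), plywood, open on top, fixed to the desk: outside 100 by 100, 22 mm high; walls and floor 4 mm thick, inside 92 by 92 mm, floor 4 mm above the desk. Origin: centre of the underside, on the desk.
- mug: White ceramic mug, bystander: diameter 80, height 90 mm, handle to its +y. Origin: centre of the underside. To be left alone.
- phone: Black phone lying on the desk, bystander: 148 (x) by 72 (y) by 9 mm. Origin: centre of the underside. To be left alone.
There are look-alikes about, which are no part of the job. What is shaped like the large_roll but yellow is not meant.

How it is judged:
At the end, for the whole second after the job is handed in: Large roll flat on the stand's disc, small roll flat on top of it, both round the peg (within 12 mm of its axis, height within 5 mm); marker and highlighter lying flat on the large tray's floor, eraser on the small tray's floor (heights within 2 mm); all released and at rest (horizontal distance between each of large_roll, small_roll and tape_stand below 0.012 m and z of large_roll in the frame of tape_stand between 0.023 and 0.032 m and (angle between large_roll's own z axis and vertical below 0.12 rad or angle between large_roll's own z axis and vertical above 3.02 rad) and z of small_roll in the frame of tape_stand between 0.044 and 0.054 m and (angle between small_roll's own z axis and vertical below 0.12 rad or angle between small_roll's own z axis and vertical above 3.02 rad) and x of marker in the frame of pen_tray between -0.06 and 0.06 m and y of marker in the frame of pen_tray between -0.06 and 0.06 m and z of marker in the frame of pen_tray between 0.006 and 0.0145 m and angle between marker's own x axis and vertical between 1.47 and 1.67 rad and x of highlighter in the frame of pen_tray between -0.06 and 0.06 m and y of highlighter in the frame of pen_tray between -0.06 and 0.06 m and z of highlighter in the frame of pen_tray between 0.006 and 0.013 m and angle between highlighter's own x axis and vertical between 1.47 and 1.67 rad and x of eraser in the frame of small_tray between -0.042 and 0.042 m and y of eraser in the frame of small_tray between -0.042 and 0.042 m and z of eraser in the frame of small_tray between 0.006 and 0.014 m and linear speed of each of large_roll, small_roll, marker, highlighter, eraser below 0.02 m/s); the robot touches nothing.
It fails at once if the mug was moved more than 20 mm (distance of mug from where it was at the start of the episode above 0.02 m).
It fails at once if the phone was moved more than 20 mm (distance of phone from where it was at the start of the episode above 0.02 m).
It also fails if it takes over 120 s, if anything falls off the work surface, if the arm or the gripper's body presses on something with over 40 N, if the wrist force passes 120 N, or if a joint passes its speed limit or range.

## Working session

There is one attempt and no reset: what is moved stays moved. The work goes in short steps, Python scripts to look and compute and a shell command to move; the robot and the scene stay as the last step left them, time stands still between calls to the robot, and variables do not carry over. Pictures are saved under pics/ and viewed, and the job is handed in when it is done.

```bash
mkdir -p pics
python3 - <<'E'
from bench import monitor, eyes
import cv2, numpy as np
print(monitor.get_state())
for n in ["scene","side","wrist"]:
    im=eyes.get_image(n)
    cv2.imwrite(f"pics/{n}0.png",im["color"][:,:,::-1])
    np.savez(f"pics/{n}0.npz",**im)
    print(n,im["fx"],im["fy"],im["cx"],im["cy"],[k for k in im]); print(np.round(im["world_to_cam"],3))
E
```

```text
{'time': 0.0, 'joint_positions': array([ 0.01409393,  0.32181421, -0.07009911,  1.45172348,  0.022593  ,
        1.37079881, -0.05689428]), 'qd': array([ 1.21654084e-03,  6.20579107e-04, -2.40425625e-05, -7.12773352e-05,
       -2.44906402e-04, -9.50643219e-05, -8.18394654e-05]), 'joint_torque': array([-2.58547143e-04, -4.91284704e+01, -4.03903294e-01, -3.12526345e+01,
       -6.40594075e-02,  4.37659642e-02,  1.61017233e-04]), 'position': array([ 6.49421509e-01, -3.53957209e-05,  2.21443003e-01]), 'tool_rot': array([-2.22044675, -2.22057039,  0.00226989]), 'ft_force': array([0.79824366, 0.29170994, 0.22823996]), 'torque': array([ 0.00183629, -0.01126068, -0.04597997]), 'grip_width': 1.0018447536037538}
scene 593.2469927248029 593.2469927248029 318.37278888304974 238.0967673515375 ['color', 'range_z', 'fx', 'fy', 'cx', 'cy', 'world_to_cam']
[[ 0.671  0.741 -0.002 -0.379]
 [-0.429  0.391  0.814  0.208]
 [ 0.605 -0.545  0.581 -1.723]
 [ 0.     0.     0.     1.   ]]
side 558.147253876537 558.147253876537 319.9228991796587 239.06809129176258 ['color', 'range_z', 'fx', 'fy', 'cx', 'cy', 'world_to_cam']
[[ 0.69  -0.724 -0.014 -0.404]
 [ 0.526  0.487  0.697 -0.328]
 [-0.498 -0.489  0.717 -0.933]
 [ 0.     0.     0.     1.   ]]
wrist 353.75708079356895 353.75708079356895 319.3530884769442 238.63452996610417 ['color', 'range_z', 'fx', 'fy', 'cx', 'cy', 'world_to_cam']
[[ 1.     0.    -0.002 -0.649]
 [-0.001  0.968 -0.251  0.029]
 [ 0.002  0.251  0.968 -0.39 ]
 [ 0.     0.     0.     1.   ]]
```

View pics/scene0.png

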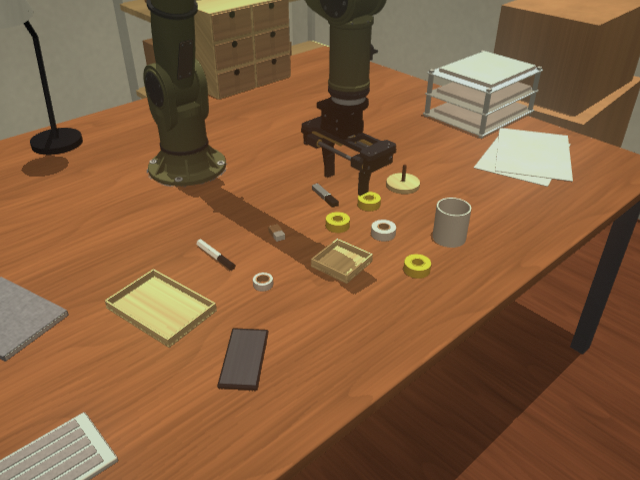

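View pics/side0.png

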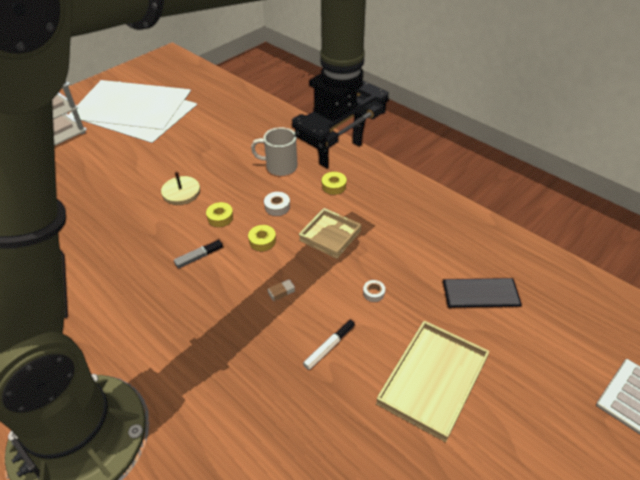

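View pics/wrist0.png

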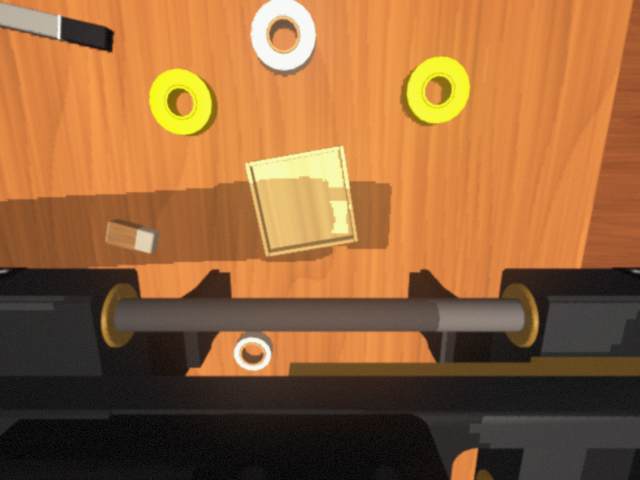

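Scene and side agree: the cream rolls are at scene (384,230) large and (263,282) small. In the scene view the pens are at (215,254) and (325,195), the eraser at (277,233) and the peg at (404,180). The yellow rings are decoys. Now I'll measure.

```bash
cat > h.py <<'E'
import numpy as np, cv2
from bench import monitor, eyes
def cloud(im):
    d=im["range_z"]; v,u=np.mgrid[0:480,0:640]
    P=np.stack([(u-im["cx"])/im["fx"]*d,-(v-im["cy"])/im["fy"]*d,-d],-1)
    W=im["world_to_cam"]; R,t=W[:3,:3],W[:3,3]
    return (P-t)@R, d>0
def ray(im,uv,z):
    uv=np.atleast_2d(uv).astype(float); W=im["world_to_cam"]; R,t=np.array(W[:3,:3]),np.array(W[:3,3])
    c=-R.T@t
    D=np.stack([(uv[:,0]-im["cx"])/im["fx"],-(uv[:,1]-im["cy"])/im["fy"],-np.ones(len(uv))],-1)@R
    return (c+D*((z-c[2])/D[:,2])[:,None])[:,:2]
def load(n): 
    f=np.load(f"pics/{n}.npz"); return {k:f[k] for k in f}
def take(n,name):
    im=eyes.get_image(n); np.savez(f"pics/{name}.npz",**im); cv2.imwrite(f"pics/{name}.png",im["color"][:,:,::-1]); return im
def rects(im,zlo,zhi,box=None,amin=30,plane=None):
    """connected blobs of pixels whose height lies in band"""
    W,ok=cloud(im); m=ok&(W[...,2]>zlo)&(W[...,2]<zhi)
    if box: m&=(W[...,0]>box[0])&(W[...,0]<box[1])&(W[...,1]>box[2])&(W[...,1]<box[3])
    n,l,s,c=cv2.connectedComponentsWithStats(m.astype(np.uint8))
    for i in range(1,n):
        if s[i,4]<amin: continue
        p=W[l==i]; r=cv2.minAreaRect((p[:,:2]*1000).astype(np.float32))
        print("px",np.round(c[i]),"n",s[i,4],"mean",np.round(p.mean(0),4),"zmed",np.round(np.median(p[:,2]),4),"ctr",np.round(r[0],1),"size",np.round(r[1],1),"ang",round(r[2],1),"rgb",np.median(im["color"][l==i],0))
E
python3 - <<'E'
from h import *
for n in ["scene0","side0","wrist0"]:
    im=load(n); W,ok=cloud(im); print(n, ok.mean())
    m=ok&(abs(W[...,0]-.6)<.25)&(abs(W[...,1])<.5)&(abs(W[...,2])<.006); print("desk z",np.median(W[m][:,2]),W[m][:,2].std())
    rects(im,.005,.12,(.35,1.0,-.6,.6))
E
```

```text
scene0 0.9930436197916667
desk z -0.0006589984851911542 0.0020108019279073165
px [403. 182.] n 557 mean [0.4973 0.3718 0.0161] zmed 0.0138 ctr [492.1 375.8] size [92.4 95.5] ang 61.8 rgb [211. 202. 128.]
px [326. 195.] n 200 mean [0.4022 0.1743 0.0118] zmed 0.012 ctr [399.1 176. ] size [ 25.3 102.1] ang 79.0 rgb [76.5 62.5 50. ]
px [369. 201.] n 334 mean [0.5056 0.2311 0.0183] zmed 0.0208 ctr [503.9 234.7] size [61.9 56.4] ang 86.9 rgb [154.  135.5  46. ]
px [451. 221.] n 1513 mean [0.7385 0.2629 0.0557] zmed 0.0602 ctr [733.2 273.4] size [79.8 88. ] ang 14.9 rgb [120. 107.  88.]
px [337. 222.] n 388 mean [0.5203 0.1038 0.0186] zmed 0.0209 ctr [517.4 106.7] size [59.1 61.3] ang 21.7 rgb [171.5 155.   51.5]
px [383. 229.] n 412 mean [0.6192 0.1616 0.0188] zmed 0.0208 ctr [616.4 164.3] size [58.1 63.8] ang 43.7 rgb [168. 142. 111.]
px [276. 232.] n 171 mean [ 0.4483 -0.0303  0.0137] zmed 0.0147 ctr [445.6 -27.7] size [27.1 54.9] ang 75.8 rgb [127. 100.  77.]
px [341. 260.] n 809 mean [0.6331 0.0089 0.0145] zmed 0.0148 ctr [632.  12.] size [104.4 108.3] ang 9.4 rgb [123. 100.  63.]
px [
[... 2801 characters left out ...]
0.  179.7] size [20.7 99.6] ang 77.9 rgb [159. 142. 125.]
px [436.  90.] n 3110 mean [0.7602 0.1216 0.0221] zmed 0.0233 ctr [761.5 121.5] size [58.7 59.2] ang 88.0 rgb [247. 249.  47.]
px [183. 102.] n 3106 mean [0.5182 0.1112 0.022 ] zmed 0.0233 ctr [516.6 111.1] size [59.  59.1] ang 82.2 rgb [248. 250.  38.]
px [300. 206.] n 2060 mean [0.6295 0.0094 0.0187] zmed 0.0209 ctr [632.   13.7] size [100.4 100.2] ang 9.9 rgb [226. 183. 109.]
px [131. 236.] n 1219 mean [ 0.447  -0.0233  0.0147] zmed 0.0155 ctr [445.5 -24.5] size [25.4 50.2] ang 74.3 rgb [183. 128.  79.]
px [253. 351.] n 939 mean [ 0.5717 -0.1614  0.0153] zmed 0.0169 ctr [ 571.1 -163.2] size [42.9 43. ] ang 46.5 rgb [231. 196. 163.]
```

The wrist depth gives sizes and heights that match those stated, so I'm trusting its positions. The tool axes are x=+Y, y=+X and z=down. First I'll move above the large roll.

```bash
python3 -m pendant '[[[0,0,0],[0.055,-0.011,0.02],-1],[[0,0,0],[0.055,-0.011,0.02],-1],[[0,0,0],[0.057,-0.011,0.02],-1],[[0,0,0],[0,0,0],-1],[[0,0,0],[0,0,0],-1]]' 30
python3 - <<'E'
from h import *
im=take("wrist","w1"); rects(im,.008,.12,(.35,1.0,-.6,.6),200)
E
```

```text
time: 0.78
position: [0.617, 0.1665, 0.1623]
tool_rot: [2.221, 2.222, -0.001]
ft_force: [1.3, -0.1, -0.2]
grip_width: 0.999
px [162.   7.] n 1013 mean [0.4954 0.3409 0.0138] zmed 0.0143 ctr [494.7 340.6] size [59.6 11.7] ang 1.4 rgb [242. 237. 149.]
px [494.  74.] n 15559 mean [0.736  0.2838 0.0605] zmed 0.0659 ctr [721.5 280.2] size [ 79.7 103.7] ang 69.1 rgb [117. 103.  87.]
px [180. 142.] n 3970 mean [0.5022 0.2399 0.0224] zmed 0.0234 ctr [500.8 239.2] size [59.4 58.9] ang 36.1 rgb [244. 246.  35.]
px [ 75. 210.] n 2668 mean [0.3997 0.1811 0.0133] zmed 0.0135 ctr [398.4 180.4] size [ 20.8 102.8] ang 78.2 rgb [157. 144. 128.]
px [318. 224.] n 3112 mean [0.616  0.1707 0.0229] zmed 0.0235 ctr [616.  169.6] size [59.2 59. ] ang 8.2 rgb [224. 193. 163.]
px [474. 270.] n 2679 mean [0.7571 0.1283 0.0213] zmed 0.0231 ctr [760.3 127.2] size [49.5 56.8] ang 88.5 rgb [238. 237.  22.]
px [210. 273.] n 1624 mean [0.5178 0.1255 0.0216] zmed 0.0233 ctr [516.7 122. ] size [39.1 59.2] ang 89.8 rgb [224. 174.  16.]
px [302. 343.] n 826 mean [0.6003 0.0526 0.0184] zmed 0.0203 ctr [611.3  55.9] size [92.4 40.3] ang 35.1 rgb [188.  168.5 101.5]
```

View pics/w1.png

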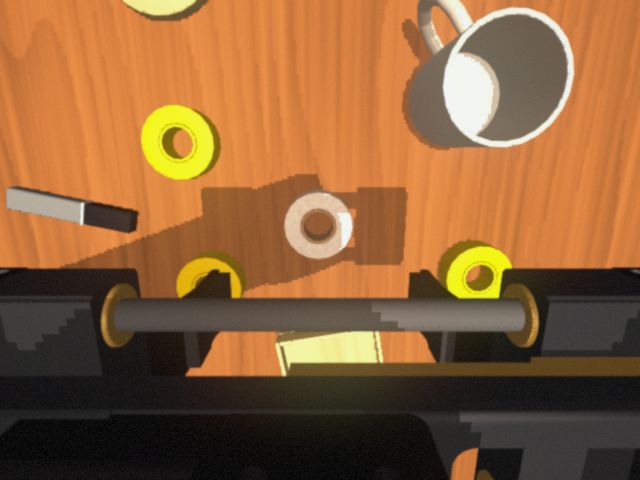

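The large roll sits centred at wrist px (318,224), at (0.616,0.169), with the mug clear. Descending to grip.

```bash
python3 -m pendant '[[[0,0,0],[0.002,-0.001,0.05],-1],[[0,0,0],[0,0,0.05],-1],[[0,0,0],[0,0,0.04],-1],[[0,0,0],[0,0,0.014],-1],[[0,0,0],[0,0,0],-1]]' 30; python3 -m pendant '[[[0,0,0],[0,0,0],1],[[0,0,0],[0,0,0],1],[[0,0,0],[0,0,0],1],[[0,0,0],[0,0,0],1],[[0,0,0],[0,0,0],1],[[0,0,0],[0,0,0],1]]' 30
```

```text
time: 1.45
position: [0.6165, 0.1677, 0.0086]
tool_rot: [2.223, 2.219, -0.001]
ft_force: [-0.3, -0.3, -0.1]
grip_width: 1.003
time: 2.2
position: [0.6164, 0.1692, 0.0095]
tool_rot: [2.221, 2.221, 0.001]
ft_force: [-1.2, -0.9, 5.5]
grip_width: 0.688
```

```bash
python3 -m pendant '[[[0,0,0],[0,0,-0.03],1],[[0,0,0],[0,0,-0.05],1],[[0,0,0],[0,0,-0.05],1],[[0,0,0],[0.05,-0.03,0],1],[[0,0,0],[0.05,-0.03,0],1],[[0,0,0],[0.04,-0.03,0],1],[[0,0,0],[0,0,0],1],[[0,0,0],[0,0,0],1]]' 30
python3 - <<'E'
from h import *
im=take("wrist","w2"); rects(im,.008,.10,(.35,.65,.2,.6),200)
rects(im,.045,.075,(.44,.54,.33,.43),5)
im=take("scene","s2")
im=take("side","d2")
E
```

```text
time: 3.2
position: [0.5262, 0.3082, 0.1381]
tool_rot: [2.221, 2.221, -0.001]
ft_force: [0.8, -0.5, -0.6]
grip_width: 0.687
px [277. 140.] n 11097 mean [0.4937 0.3824 0.0156] zmed 0.0146 ctr [493.4 381.1] size [90.6 90.8] ang 89.5 rgb [251. 252. 186.]
px [308. 291.] n 309 mean [0.517  0.2599 0.0208] zmed 0.0231 ctr [517.9 256.6] size [12.1 23.8] ang 56.5 rgb [230. 191.  45.]
px [270. 142.] n 221 mean [0.4942 0.3809 0.0619] zmed 0.0634 ctr [493.5 381. ] size [9.5 9.5] ang 33.4 rgb [151. 126.  67.]
```

View pics/w2.png

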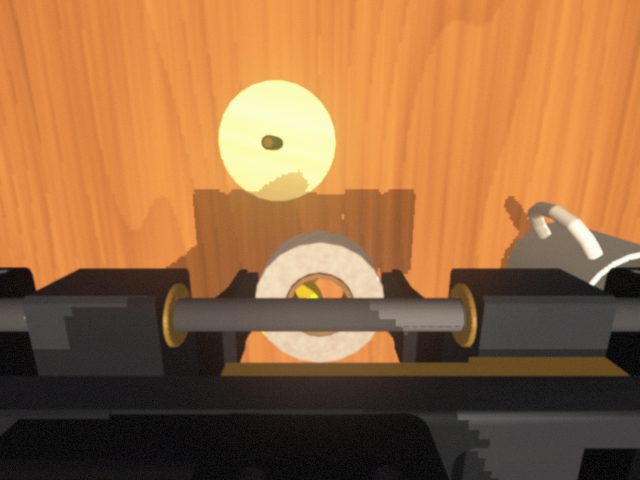

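The roll is held level, px (320,300), and the peg is at px (270,142), (0.4935,0.381). The roll-to-peg offset agrees across all three cameras at (-0.123,+0.2115).

```bash
python3 -m pendant '[[[0,0,0],[0.036,-0.017,0],1],[[0,0,0],[0.036,-0.016,0],1],[[0,0,0],[0,0,0],1],[[0,0,0],[0,0,0],1]]' 30
python3 - <<'E'
from h import *
take("wrist","w3")
E
```

```text
time: 3.85
position: [0.4942, 0.3794, 0.1383]
tool_rot: [2.223, 2.219, -0.001]
ft_force: [0.3, -0.4, -0.8]
grip_width: 0.685
```

View pics/w3.png

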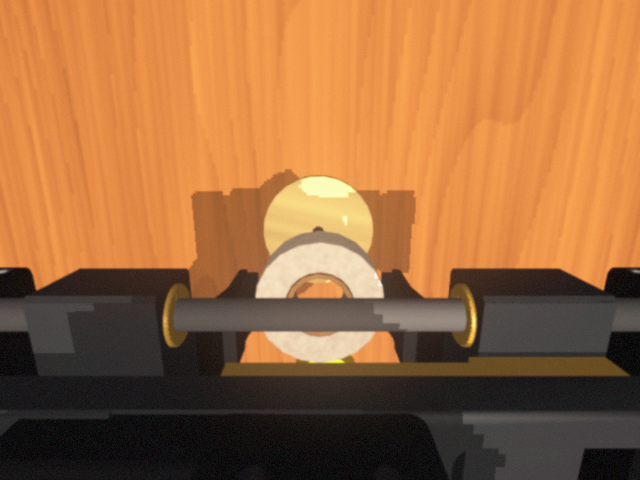

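```bash
python3 -m pendant '[[[0,0,0],[0,0,0.04],1],[[0,0,0],[0,0,0.04],1],[[0,0,0],[0,0,0.024],1],[[0,0,0],[0,0,0.006],1],[[0,0,0],[0,0,0],1]]' 30
python3 - <<'E'
from h import *
take("wrist","w4")
E
```

```text
time: 4.53
position: [0.494, 0.3802, 0.029]
tool_rot: [2.223, 2.219, 0.001]
ft_force: [-0.3, 0.4, 0.8]
grip_width: 0.687
```

View pics/w4.png

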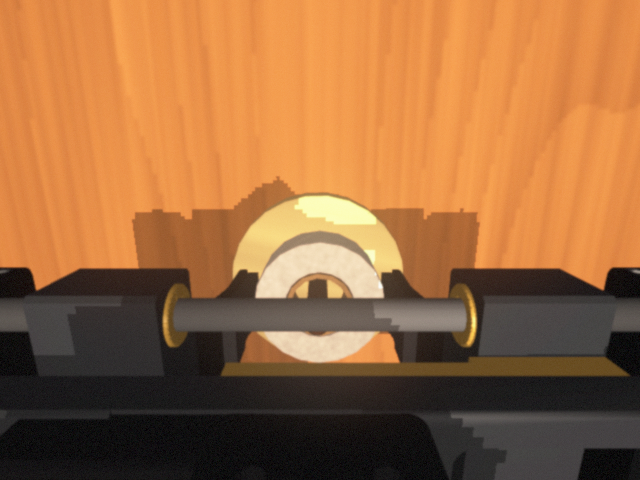

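The peg shows through the hole at px (318,300). I'll lower a little more, release and rise.

```bash
python3 -m pendant '[[[0,0,0],[0,0,0.002],1],[[0,0,0],[0,0,0],-1],[[0,0,0],[0,0,0],-1],[[0,0,0],[0,0,0],-1],[[0,0,0],[0,0,0],-1]]' 30;python3 -m pendant '[[[0,0,0],[0,0,-0.03],-1],[[0,0,0],[0,0,-0.06],-1],[[0,0,0],[-0.06,0,-0.05],-1],[[0,0,0],[-0.06,0.01,0],-1],[[0,0,0],[0,0,0],-1],[[0,0,0],[0,0,0],-1]]' 30
python3 - <<'E'
from h import *
im=take("wrist","w5"); rects(im,.008,.05,(.44,.55,.32,.44),100); rects(im,.034,.044,(.44,.55,.32,.44),50);rects(im,.05,.07,(.44,.54,.33,.43),5)
E
```

```text
time: 5.2
position: [0.4931, 0.381, 0.0267]
tool_rot: [2.221, 2.221, 0.0]
ft_force: [-0.4, 1.3, -0.6]
grip_width: 0.983
time: 5.95
position: [0.5029, 0.2731, 0.1566]
tool_rot: [-2.222, -2.22, -0.001]
ft_force: [-0.5, 0.5, -0.3]
grip_width: 0.997
px [307.  96.] n 10496 mean [0.4938 0.3805 0.025 ] zmed 0.0156 ctr [493.4 380.7] size [91.2 90.7] ang 37.7 rgb [250. 251. 187.]
px [307.  92.] n 4412 mean [0.4939 0.3819 0.0385] zmed 0.0385 ctr [493.8 381.5] size [59.1 58.8] ang 43.9 rgb [250. 251. 247.]
px [305.  90.] n 209 mean [0.4935 0.3802 0.0624] zmed 0.0631 ctr [493.4 380.8] size [9.7 9.5] ang 29.9 rgb [148. 119.  84.]
```

View pics/w5.png

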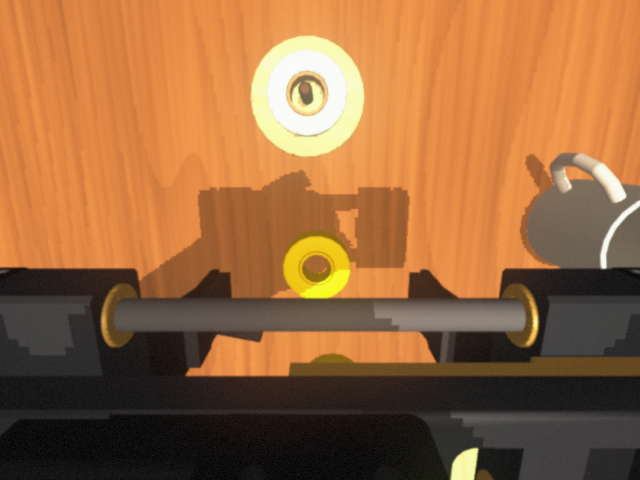

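The large roll is on the peg at px (307,92), with its centre within 1 mm and its top at 38.5 mm. Now the small roll.

```bash
python3 -m pendant '[[[0,0,0],[-0.06,0.01,0],-1],[[0,0,0],[-0.06,0.01,0],-1],[[0,0,0],[-0.06,0.01,0],-1],[[0,0,0],[-0.06,0.01,0],-1],[[0,0,0],[-0.06,0.01,0],-1],[[0,0,0],[-0.06,0.01,0],-1],[[0,0,0],[-0.06,0.01,0],-1],[[0,0,0],[-0.02,-0.002,0],-1]]' 30; python3 -m pendant '[[[0,0,0],[0,0,0],-1],[[0,0,0],[0,0,0],-1]]'
python3 - <<'E'
from h import *
im=take("wrist","w6"); rects(im,.008,.05,(.38,.7,-.5,.1),100)
E
```

```text
time: 7.0
position: [0.5713, -0.1705, 0.1559]
tool_rot: [2.225, 2.217, -0.003]
ft_force: [0.4, 0.1, 0.1]
grip_width: 0.997
time: 7.25
position: [0.5716, -0.1634, 0.1563]
tool_rot: [-2.216, -2.225, -0.002]
ft_force: [-1.0, 0.7, -0.7]
grip_width: 1.001
px [409.  49.] n 2220 mean [ 0.6401 -0.0206  0.0187] zmed 0.0207 ctr [635.7  -6.6] size [100.3  59.4] ang 9.9 rgb [248. 242. 159.]
px [159.  56.] n 2298 mean [ 0.4462 -0.0251  0.0155] zmed 0.0157 ctr [445.2 -24.7] size [24.7 50.9] ang 74.3 rgb [252. 217. 130.]
px [318. 229.] n 1351 mean [ 0.5707 -0.1632  0.0168] zmed 0.0173 ctr [ 571.  -163.8] size [42.7 42.9] ang 89.9 rgb [229. 197. 164.]
px [164. 249.] n 2192 mean [ 0.4325 -0.1822  0.0139] zmed 0.0149 ctr [ 431.8 -183.6] size [103.8  18.4] ang 1.3 rgb [188. 168. 143.]
px [415. 352.] n 627 mean [ 0.6665 -0.288   0.0089] zmed 0.0089 ctr [ 662.5 -291.3] size [38.1 34.5] ang 25.7 rgb [126. 116. 111.]
px [259. 364.] n 1311 mean [ 0.5134 -0.2977  0.0162] zmed 0.0166 ctr [ 506.4 -298.6] size [135.   10.8] ang 7.2 rgb [146. 114.  70.]
```

View pics/w6.png

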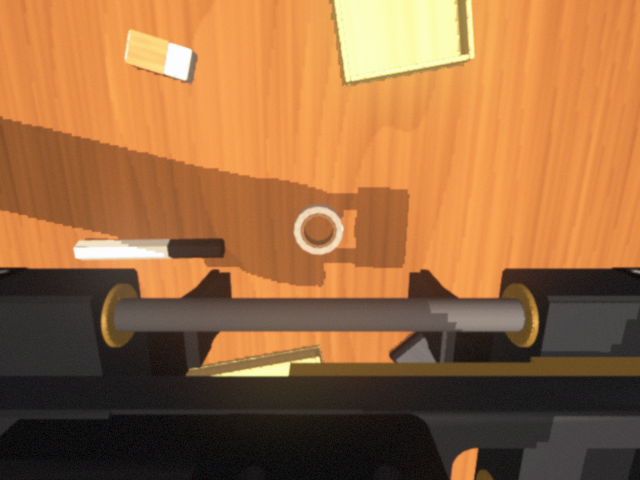

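```bash
python3 -m pendant '[[[0,0,0],[0,0,0.05],-1],[[0,0,0],[0,0,0.05],-1],[[0,0,0],[0,0,0.04],-1],[[0,0,0],[0,0,0.008],-1],[[0,0,0],[0,0,0],-1]]' 20; python3 -m pendant '[[[0,0,0],[0,0,0],1],[[0,0,0],[0,0,0],1],[[0,0,0],[0,0,0],1],[[0,0,0],[0,0,0],1],[[0,0,0],[0,0,0],1],[[0,0,0],[0,0,0],1],[[0,0,0],[0,0,0],1]]' 20; python3 -m pendant '[[[0,0,0],[0,0,-0.03],1],[[0,0,0],[0,0,-0.05],1],[[0,0,0],[0,0,-0.05],1],[[0,0,0],[0,0,0],1],[[0,0,0],[0,0,0],1]]' 20
python3 - <<'E'
from h import *
take("wrist","w7")
E
```

```text
time: 7.92
position: [0.5717, -0.1658, 0.0093]
tool_rot: [2.219, 2.223, 0.001]
ft_force: [0.1, -0.5, 0.6]
grip_width: 0.996
time: 8.8
position: [0.571, -0.1671, 0.0087]
tool_rot: [2.221, 2.221, -0.0]
ft_force: [-0.4, 0.2, 1.4]
grip_width: 0.498
time: 9.43
position: [0.5706, -0.1669, 0.138]
tool_rot: [-2.221, -2.221, 0.001]
ft_force: [-0.4, -0.7, -1.3]
grip_width: 0.497
```

View pics/w7.png

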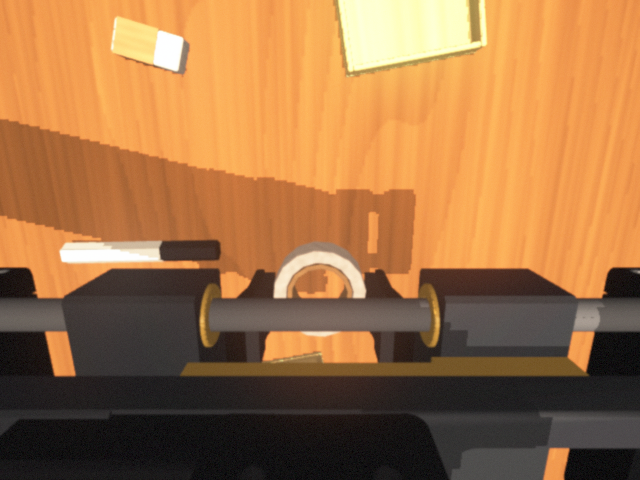

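The small roll is held at width 0.497 (43 mm, as expected) and level. Carrying it to the stand.

```bash
python3 -m pendant '[[[0,0,0],[0.06,-0.01,0],1],[[0,0,0],[0.06,-0.01,0],1],[[0,0,0],[0.06,-0.01,0],1],[[0,0,0],[0.06,-0.01,0],1],[[0,0,0],[0.06,-0.01,0],1],[[0,0,0],[0.06,-0.01,0],1],[[0,0,0],[0.06,-0.01,0],1],[[0,0,0],[0.06,-0.007,0],1]]' 20; python3 -m pendant '[[[0,0,0],[0.05,0,0],1],[[0,0,0],[0.013,0,0],1],[[0,0,0],[0,0,0],1],[[0,0,0],[0,0,0],1]]'
```

```text
time: 10.48
position: [0.4924, 0.3141, 0.1366]
tool_rot: [-2.221, -2.221, 0.005]
ft_force: [0.8, -0.5, 0.1]
grip_width: 0.498
time: 10.98
position: [0.4947, 0.3733, 0.1377]
tool_rot: [2.224, 2.218, -0.003]
ft_force: [-0.4, -0.3, -0.2]
grip_width: 0.498
```

```bash
python3 -m pendant '[[[0,0,0],[0.004,-0.001,0],1],[[0,0,0],[0,0,0],1],[[0,0,0],[0,0,0],1]]'
python3 - <<'E'
from h import *
for n in ("wrist","scene","side"):
    im=take(n,n+"8"); W,ok=cloud(im); C=im["color"].astype(int)
    m=ok&(abs(W[...,0]-.494)<.06)&(abs(W[...,1]-.378)<.06)&(W[...,2]>.120)&(W[...,2]<.152)&(C.min(-1)>90)
    p=W[m]; print(n,m.sum(),np.round(p.min(0),4),np.round(p.max(0),4), cv2.minEnclosingCircle((p[:,:2]*1000).astype(np.float32)) if len(p) else 0)
E
```

```text
time: 11.35
position: [0.4932, 0.3796, 0.1387]
tool_rot: [2.222, 2.221, 0.0]
ft_force: [0.1, 0.5, -0.2]
grip_width: 0.499
wrist 2678 [0.4718 0.3609 0.1307] [0.5152 0.4045 0.1497] ((493.44091796875, 382.7091979980469), 21.943193435668945)
scene 41 [0.4723 0.3572 0.1349] [0.5127 0.3827 0.1489] ((492.72509765625, 371.89306640625), 21.852415084838867)
side 165 [0.4708 0.3555 0.1278] [0.5144 0.4087 0.1489] ((490.17767333984375, 382.09979248046875), 26.559417724609375)
```

View pics/side8.png

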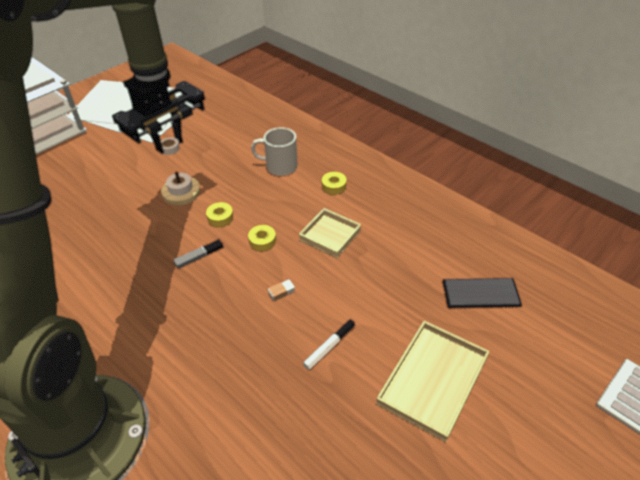

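View pics/wrist8.png

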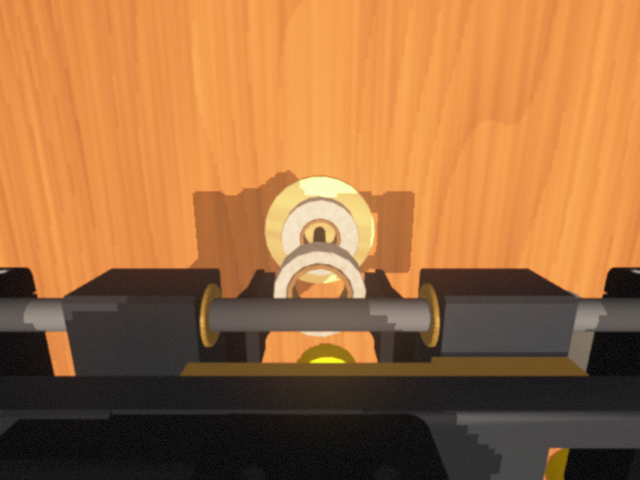

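The wrist view puts the held roll at (0.4934,0.3827) against the peg at (0.4935,0.381). I'll correct by -2 mm and lower.

```bash
python3 -m pendant '[[[0,0,0],[-0.002,0,0.03],1],[[0,0,0],[0,0,0.03],1],[[0,0,0],[0,0,0.02],1],[[0,0,0],[0,0,0.007],1],[[0,0,0],[0,0,0],1],[[0,0,0],[0,0,0],1]]' 20
python3 - <<'E'
from h import *
take("wrist","w9")
E
```

```text
time: 12.25
position: [0.4937, 0.3786, 0.0528]
tool_rot: [2.221, 2.221, 0.003]
ft_force: [-0.3, 1.2, 0.3]
grip_width: 0.5
```

View pics/w9.png

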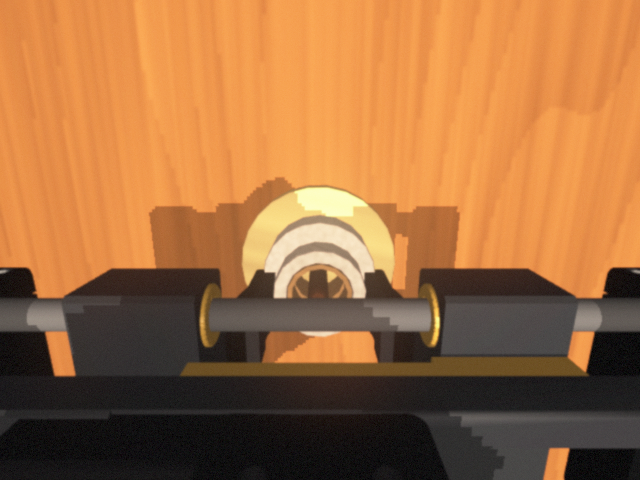

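The peg is inside the small roll's hole at px (320,285). I'll go down 3 mm, release, and retreat toward the highlighter.

```bash
python3 -m pendant '[[[0,0,0],[0,0,0.003],1],[[0,0,0],[0,0,0],1],[[0,0,0],[0,0,0],-1],[[0,0,0],[0,0,0],-1],[[0,0,0],[0,0,0],-1],[[0,0,0],[0,0,0],-1]]' 20;python3 -m pendant '[[[0,0,0],[0,0,-0.03],-1],[[0,0,0],[0,0,-0.06],-1],[[0,0,0],[-0.06,0,-0.01],-1],[[0,0,0],[-0.06,-0.01,0],-1],[[0,0,0],[0,0,0],-1],[[0,0,0],[0,0,0],-1]]'
python3 - <<'E'
from h import *
im=take("wrist","w10"); rects(im,.034,.044,(.44,.55,.32,.44),50);rects(im,.050,.0595,(.44,.54,.33,.43),50);rects(im,.0605,.07,(.44,.54,.33,.43),5)
rects(im,.006,.03,(.3,.47,.1,.3),50)
E
```

```text
time: 13.05
position: [0.493, 0.378, 0.0486]
tool_rot: [2.221, 2.221, 0.0]
ft_force: [0.6, -0.9, 0.2]
grip_width: 0.87
time: 13.8
position: [0.4831, 0.2585, 0.1489]
tool_rot: [-2.222, -2.221, -0.002]
ft_force: [-0.5, 0.2, -0.7]
grip_width: 1.001
px [334.  74.] n 2192 mean [0.4935 0.3778 0.0385] zmed 0.0385 ctr [493.7 381.1] size [58.7 59.3] ang 81.3 rgb [250. 251. 246.]
px [333.  55.] n 107 mean [0.4932 0.3903 0.0397] zmed 0.0407 ctr [493.9 388.2] size [11.9 25.2] ang 85.9 rgb [127. 108.  77.]
px [334.  64.] n 2527 mean [0.4932 0.3807 0.0561] zmed 0.0563 ctr [493.2 380.5] size [43.  42.7] ang 63.0 rgb [249. 248. 240.]
px [335.  63.] n 197 mean [0.4933 0.3805 0.0636] zmed 0.0638 ctr [493.5 380.6] size [9.2 9. ] ang 7.1 rgb [135. 109.  77.]
px [174. 293.] n 161 mean [0.3508 0.1994 0.0116] zmed 0.0126 ctr [351.8 199.4] size [ 6.1 18.6] ang 89.8 rgb [103.  92.  80.]
```

View pics/w10.png

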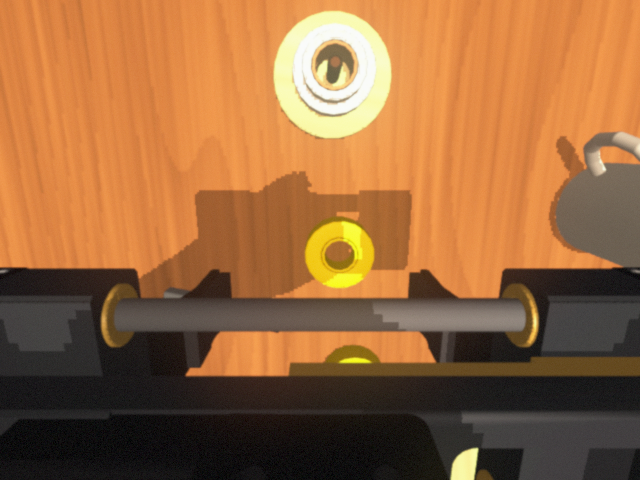

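Both rolls are stacked: tops at 38.5 and 56.3 mm, centres within 1 mm of the peg. Now the highlighter; its long axis is about -12°, so I turn the tool -78°.

```bash
python3 -m pendant '[[[0,0,0],[-0.04,-0.039,0],-1],[[0,0,0],[-0.04,-0.039,0],-1],[[0,0,-10],[0,0,0],-1],[[0,0,-10],[0,0,0],-1],[[0,0,-10],[0,0,0],-1],[[0,0,-10],[0,0,0],-1],[[0,0,-10],[0,0,0],-1],[[0,0,-10],[0,0,0],-1]]' 20; python3 -m pendant '[[[0,0,-10],[0,0,0],-1],[[0,0,-8],[0,0,0],-1],[[0,0,0],[0,0,0],-1],[[0,0,0],[0,0,0],-1]]'
python3 - <<'E'
from h import *
from scipy.spatial.transform import Rotation as R
s=monitor.get_state(); print(np.round(R.from_rotvec(s["tool_rot"]).as_matrix(),3),s["joint_positions"])
im=take("wrist","w11"); rects(im,.006,.03,(.3,.5,.1,.3),50)
E
```

```text
time: 14.85
position: [0.405, 0.1799, 0.1486]
tool_rot: [-0.799, -3.038, -0.0]
ft_force: [0.3, 0.5, -0.3]
grip_width: 0.999
time: 15.35
position: [0.405, 0.1789, 0.1486]
tool_rot: [-0.329, -3.124, -0.0]
ft_force: [-0.2, -0.2, 0.8]
grip_width: 1.002
[[-0.978  0.208 -0.   ]
 [ 0.208  0.978  0.   ]
 [ 0.     0.    -1.   ]] [-0.29830032 -0.06090108 -0.17106006  2.02974672 -0.01135299  1.17186593
  0.89612587]
px [318. 212.] n 2931 mean [0.3909 0.1819 0.0135] zmed 0.0135 ctr [393.5 181.1] size [ 19.9 108.7] ang 78.4 rgb [150. 136. 123.]
px [395. 290.] n 403 mean [0.4731 0.2341 0.0175] zmed 0.019 ctr [474.9 232.7] size [ 9.5 32.5] ang 4.9 rgb [156. 117.  26.]
px [272. 338.] n 545 mean [0.4936 0.1174 0.0226] zmed 0.0233 ctr [493.  118.4] size [36.7 13.9] ang 89.9 rgb [252. 253.  31.]
```

View pics/w11.png

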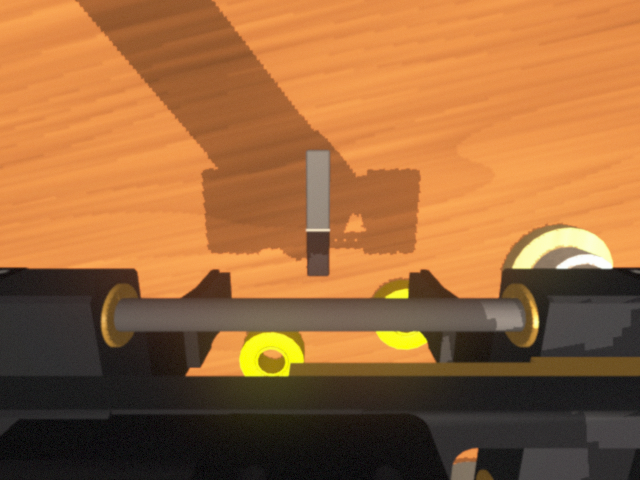

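The highlighter is aligned at px (318,212), centre (0.3935,0.181), 12 mm behind the TCP along its length. That is a sound grip within reach. Descending.

```bash
python3 -m pendant '[[[0,0,0],[0.003,0,0.05],-1],[[0,0,0],[0,0,0.05],-1],[[0,0,0],[0,0,0.035],-1],[[0,0,0],[0,0,0.008],-1],[[0,0,0],[0,0,0],-1]]' 15; python3 -m pendant '[[[0,0,0],[0,0,0],1],[[0,0,0],[0,0,0],1],[[0,0,0],[0,0,0],1],[[0,0,0],[0,0,0],1],[[0,0,0],[0,0,0],1],[[0,0,0],[0,0,0],1],[[0,0,0],[0,0,0],1],[[0,0,0],[0,0,0],1]]' 15;  python3 -m pendant '[[[0,0,0],[0,0,0],1],[[0,0,0],[0,0,-0.03],1],[[0,0,0],[0,0,-0.05],1],[[0,0,0],[0,0,-0.05],1],[[0,0,0],[0,0,0],1],[[0,0,0],[0,0,0],1]]' 15
python3 - <<'E'
from h import *
take("wrist","w12")
E
```

```text
time: 16.02
position: [0.4024, 0.1789, 0.006]
tool_rot: [0.329, 3.124, 0.0]
ft_force: [-0.5, 0.4, -0.1]
grip_width: 1.003
time: 17.02
position: [0.402, 0.1785, 0.0055]
tool_rot: [-0.328, -3.124, 0.0]
ft_force: [-0.8, -0.1, -1.2]
grip_width: 0.225
time: 17.77
position: [0.4017, 0.1783, 0.135]
tool_rot: [-0.328, -3.124, 0.001]
ft_force: [-0.2, 0.1, -0.7]
grip_width: 0.228
```

View pics/w12.png

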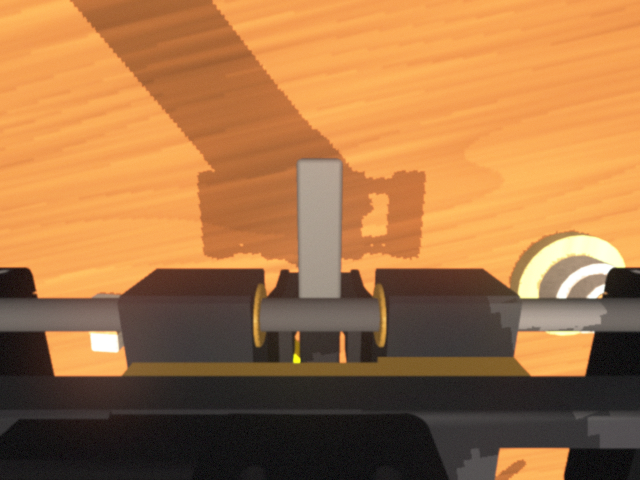

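The highlighter is held straight at px (320,230), width 0.225 (20 mm). Carrying it to the large tray's +y half, with target TCP (0.4935,-0.342), then turning to the tray's 11.5°.

```bash
python3 -m pendant '[[[0,0,0],[-0.022,-0.0544,0],1],[[0,0,0],[-0.022,-0.0544,0],1],[[0,0,0],[-0.022,-0.0544,0],1],[[0,0,0],[-0.022,-0.0544,0],1],[[0,0,0],[-0.022,-0.0544,0],1],[[0,0,0],[-0.022,-0.0544,0],1],[[0,0,0],[-0.022,-0.0544,0],1],[[0,0,0],[-0.022,-0.0544,0],1]]' 15; python3 -m pendant '[[[0,0,0],[-0.022,-0.0544,0],1],[[0,0,-8],[0,0,0],1],[[0,0,-8],[0,0,0],1],[[0,0,-7.5],[0,0,0],1],[[0,0,0],[0,0,0],1],[[0,0,0],[0,0,0],1]]'
python3 - <<'E'
from h import *
from scipy.spatial.transform import Rotation as R
s=monitor.get_state(); print(np.round(R.from_rotvec(s["tool_rot"]).as_matrix(),3),s["joint_positions"])
im=take("wrist","w13"); rects(im,.012,.03,(.36,.62,-.5,-.25),50)
E
```

```text
time: 18.82
position: [0.4829, -0.2849, 0.1335]
tool_rot: [-0.328, -3.121, -0.001]
ft_force: [0.3, 0.1, 0.4]
grip_width: 0.229
time: 19.58
position: [0.4934, -0.3412, 0.1344]
tool_rot: [0.311, -3.124, -0.002]
ft_force: [-1.1, -0.1, -1.2]
grip_width: 0.233
[[-0.98  -0.197 -0.002]
 [-0.197  0.98   0.001]
 [ 0.002  0.001 -1.   ]] [ 0.29089027  0.27815581  0.31874116  1.70188083 -0.09289278  1.17836006
  2.40328687]
px [278. 159.] n 3716 mean [ 0.4433 -0.3819  0.0201] zmed 0.0211 ctr [ 470.1 -372.3] size [146.2 130.4] ang 11.4 rgb [240. 200. 120.]
```

View pics/w13.png

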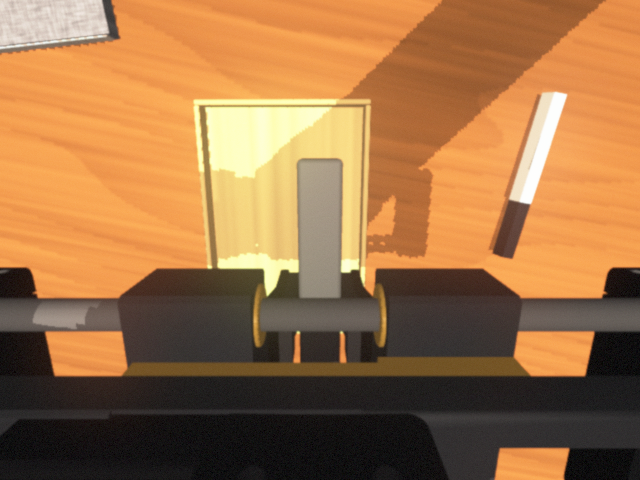

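The pen lies over the tray's upper half (px (320,230), tray at px x 195–370), parallel to its side. I'll lower it and open only partly to stay clear of the wall.

```bash
python3 -m pendant '[[[0,0,0],[0,-0.003,0.04],1],[[0,0,0],[0,0,0.04],1],[[0,0,0],[0,0,0.03],1],[[0,0,0],[0,0,0.009],1],[[0,0,0],[0,0,0.004],1],[[0,0,0],[0,0,0],1]]' 15; python3 -m pendant '[[[0,0,0],[0,0,0.001],1],[[0,0,0],[0,0,0],0.24],[[0,0,0],[0,0,0],0.24],[[0,0,0],[0,0,0],0.24],[[0,0,0],[0,0,0],0.24],[[0,0,0],[0,0,-0.03],0.24],[[0,0,0],[0,0,-0.05],0.24],[[0,0,0],[0,0,-0.05],-1]]'
python3 - <<'E'
from h import *
im=take("scene","s14");rects(im,.012,.03,(.36,.62,-.5,-.25),50)
im=take("side","d14"); rects(im,.012,.03,(.36,.62,-.5,-.25),50)
E
```

```text
time: 20.38
position: [0.4953, -0.3449, 0.0136]
tool_rot: [-0.314, 3.124, -0.002]
ft_force: [-0.5, 0.4, 0.2]
grip_width: 0.231
time: 21.38
position: [0.4942, -0.3443, 0.1427]
tool_rot: [0.315, -3.125, -0.0]
ft_force: [1.6, -0.0, -0.4]
grip_width: 0.428
px [160. 305.] n 1067 mean [ 0.4953 -0.3729  0.0183] zmed 0.0188 ctr [ 492.  -370.2] size [195.4 134.5] ang 11.8 rgb [125. 102.  65.]
px [169. 299.] n 392 mean [ 0.4905 -0.3482  0.017 ] zmed 0.0171 ctr [ 487.1 -348. ] size [113.2  24. ] ang 11.1 rgb [87.5 80.5 67. ]
px [431. 380.] n 1110 mean [ 0.4814 -0.3709  0.0183] zmed 0.0189 ctr [ 489.4 -369.6] size [192.7 130.2] ang 11.4 rgb [186. 156. 107.]
px [421. 371.] n 620 mean [ 0.4821 -0.3476  0.0158] zmed 0.0158 ctr [ 484.7 -346.7] size [111.3  20.6] ang 11.5 rgb [108. 106.  99.]
```

View pics/d14.png

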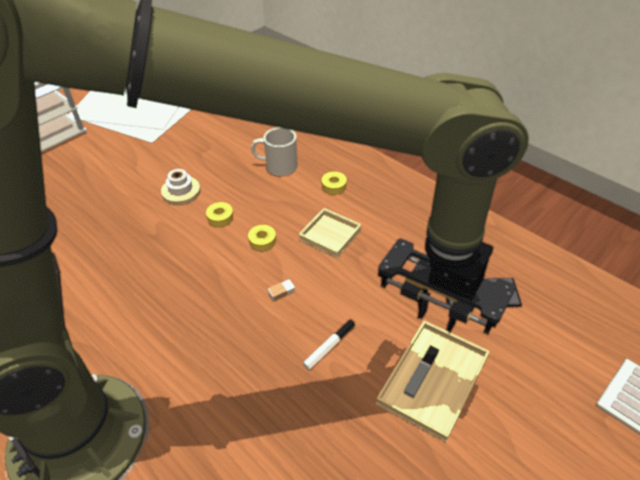

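The highlighter (side px (421,371)) lies flat in the tray at tray y≈+23 mm. Now the marker at about (0.419,-0.186), yaw ≈1.5°.

```bash
python3 -m pendant '[[[0,0,0],[0.012,0.056,0],-1],[[0,0,0],[0.012,0.056,0],-1],[[0,0,0],[0.012,0.056,0],-1],[[0,0,10],[0,0,0],-1],[[0,0,0],[0,0,0],-1],[[0,0,0],[0,0,0],-1]]'
python3 - <<'E'
from h import *
from scipy.spatial.transform import Rotation as R
s=monitor.get_state(); print(np.round(R.from_rotvec(s["tool_rot"]).as_matrix(),3),s["joint_positions"])
im=take("wrist","w15"); rects(im,.006,.03,(.3,.52,-.27,.02),50)
E
```

```text
time: 22.22
position: [0.4258, -0.1876, 0.1415]
tool_rot: [0.044, -3.141, 0.0]
ft_force: [0.1, -1.2, -0.1]
grip_width: 0.994
[[-1.    -0.028 -0.   ]
 [-0.028  1.    -0.   ]
 [ 0.    -0.    -1.   ]] [ 0.12471234 -0.01873468  0.23155644  2.00433759  0.00495546  1.15544662
  1.9528833 ]
px [322. 216.] n 3304 mean [ 0.4143 -0.1841  0.0137] zmed 0.0148 ctr [ 418.1 -183.7] size [130.1  18. ] ang 1.3 rgb [184. 162. 138.]
px [506. 252.] n 1701 mean [ 0.4403 -0.0269  0.0146] zmed 0.0154 ctr [444.4 -24.8] size [26.3 49.9] ang 74.2 rgb [252. 213. 127.]
```

View pics/w15.png

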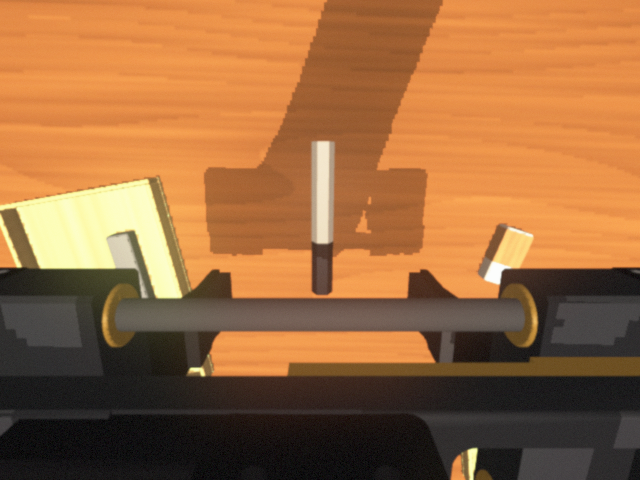

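The marker is aligned at px (322,216), centre (0.418,-0.184).

```bash
python3 -m pendant '[[[0,0,0],[0.003,0.003,0.05],-1],[[0,0,0],[0,0,0.05],-1],[[0,0,0],[0,0,0.03],-1],[[0,0,0],[0,0,0.006],-1],[[0,0,0],[0,0,0],-1]]' 15; python3 -m pendant '[[[0,0,0],[0,0,0],1],[[0,0,0],[0,0,0],1],[[0,0,0],[0,0,0],1],[[0,0,0],[0,0,0],1],[[0,0,0],[0,0,0],1],[[0,0,0],[0,0,0],1],[[0,0,0],[0,0,0],1],[[0,0,0],[0,0,0],1]]' 15;  python3 -m pendant '[[[0,0,0],[0,0,0],1],[[0,0,0],[0,0,-0.03],1],[[0,0,0],[0,0,-0.05],1],[[0,0,0],[0,0,-0.05],1],[[0,0,0],[0,0,0],1],[[0,0,0],[0,0,0],1]]' 15
python3 - <<'E'
from h import *
take("wrist","w16")
E
```

```text
time: 22.9
position: [0.4232, -0.1846, 0.006]
tool_rot: [-0.041, 3.141, -0.001]
ft_force: [0.4, -0.5, 1.7]
grip_width: 0.998
time: 23.9
position: [0.4227, -0.1841, 0.0056]
tool_rot: [-0.041, 3.141, -0.0]
ft_force: [0.0, 0.8, 0.5]
grip_width: 0.2
time: 24.65
position: [0.4222, -0.1838, 0.135]
tool_rot: [0.041, -3.141, -0.001]
ft_force: [-0.5, 0.1, -0.4]
grip_width: 0.191
```

View pics/w16.png

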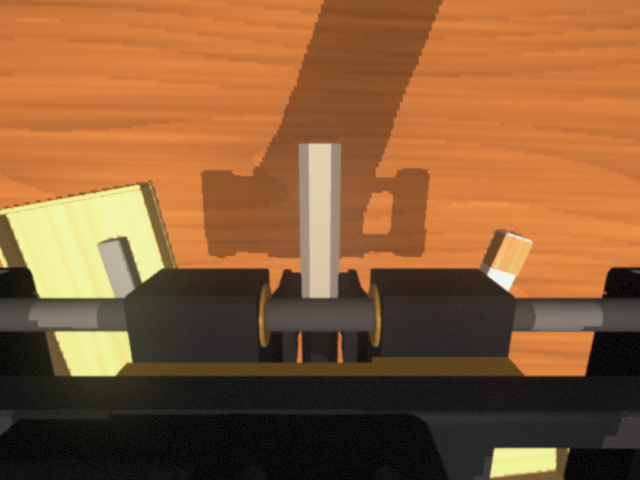

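```bash
python3 -m pendant '[[[0,0,0],[-0.018,-0.0525,0],1],[[0,0,0],[-0.018,-0.0525,0],1],[[0,0,0],[-0.018,-0.0525,0],1],[[0,0,0],[-0.018,-0.0525,0],1],[[0,0,-5],[0,0,0],1],[[0,0,-5],[0,0,0],1],[[0,0,0],[0,0,0],1],[[0,0,0],[0,0,0],1]]' 15;  python3 - <<'E'
from h import *
from scipy.spatial.transform import Rotation as R
s=monitor.get_state(); print(np.round(R.from_rotvec(s["tool_rot"]).as_matrix(),3),s["joint_positions"])
im=take("wrist","w17"); rects(im,.008,.03,(.36,.62,-.5,-.25),50)
E
```

```text
time: 25.7
position: [0.4997, -0.3917, 0.1345]
tool_rot: [0.313, -3.125, -0.002]
ft_force: [-0.5, 0.5, 0.5]
grip_width: 0.2
[[-0.98  -0.198 -0.002]
 [-0.198  0.98   0.001]
 [ 0.001  0.001 -1.   ]] [ 0.34241754  0.35302196  0.34916857  1.61238649 -0.12697487  1.20043793
  2.48817359]
px [355. 167.] n 4010 mean [ 0.444  -0.3736  0.019 ] zmed 0.0209 ctr [ 471.5 -371.9] size [148.4 130.5] ang 11.5 rgb [227. 182. 109.]
px [376. 217.] n 2971 mean [ 0.4775 -0.3481  0.0172] zmed 0.0175 ctr [ 486.9 -345.1] size [109.8  20.5] ang 11.6 rgb [165. 150. 130.]
```

View pics/w17.png

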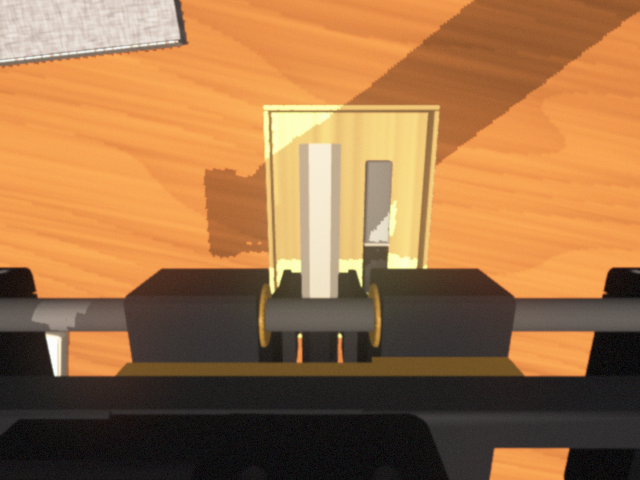

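The marker is over the free half (px (320,220)), about 25 mm clear of the highlighter (px (376,217)). Lowering it.

```bash
python3 -m pendant '[[[0,0,0],[0,0,0.04],1],[[0,0,0],[0,0,0.04],1],[[0,0,0],[0,0,0.03],1],[[0,0,0],[0,0,0.009],1],[[0,0,0],[0,0,0.004],1],[[0,0,0],[0,0,0],1]]' 15; python3 -m pendant '[[[0,0,0],[0,0,0],0.32],[[0,0,0],[0,0,0],0.32],[[0,0,0],[0,0,0],0.32],[[0,0,0],[0,0,0],0.32],[[0,0,0],[0,0,0],0.32],[[0,0,0],[0,0,-0.03],0.32],[[0,0,0],[0,0,-0.05],0.32],[[0,0,0],[0,0,-0.05],-1]]'
python3 - <<'E'
from h import *
im=take("wrist","w18");rects(im,.008,.03,(.36,.62,-.5,-.25),50)
im=take("side","d18"); rects(im,.010,.03,(.36,.62,-.5,-.25),50)
E
```

```text
time: 26.5
position: [0.5009, -0.3926, 0.0137]
tool_rot: [-0.314, 3.124, -0.002]
ft_force: [-0.4, 0.0, -0.2]
grip_width: 0.196
time: 27.5
position: [0.4999, -0.392, 0.1437]
tool_rot: [0.315, -3.125, -0.001]
ft_force: [0.7, -0.1, 0.1]
grip_width: 0.395
px [357. 164.] n 3704 mean [ 0.4412 -0.3722  0.019 ] zmed 0.0208 ctr [ 465.3 -373. ] size [135.7 130.5] ang 11.5 rgb [228. 181. 108.]
px [318. 220.] n 3287 mean [ 0.4923 -0.393   0.0177] zmed 0.0188 ctr [ 496.8 -392.1] size [129.4  18.5] ang 11.5 rgb [201. 178. 145.]
px [376. 217.] n 2911 mean [ 0.4793 -0.347   0.0172] zmed 0.0175 ctr [ 486.4 -345.1] size [108.9  20.6] ang 11.4 rgb [164. 149. 129.]
px [431. 380.] n 1187 mean [ 0.4803 -0.3716  0.0176] zmed 0.0185 ctr [ 488.7 -369.5] size [192.8 130.6] ang 11.5 rgb [180. 151. 103.]
px [421. 371.] n 638 mean [ 0.4818 -0.3476  0.0156] zmed 0.0157 ctr [ 484.1 -346.9] size [110.4  20.6] ang 11.9 rgb [107. 106.  99.]
px [446. 384.] n 700 mean [ 0.4901 -0.3951  0.0162] zmed 0.0167 ctr [ 494.4 -393.8] size [133.1  18.3] ang 11.5 rgb [167.5 156.  132. ]
```

View pics/w18.png

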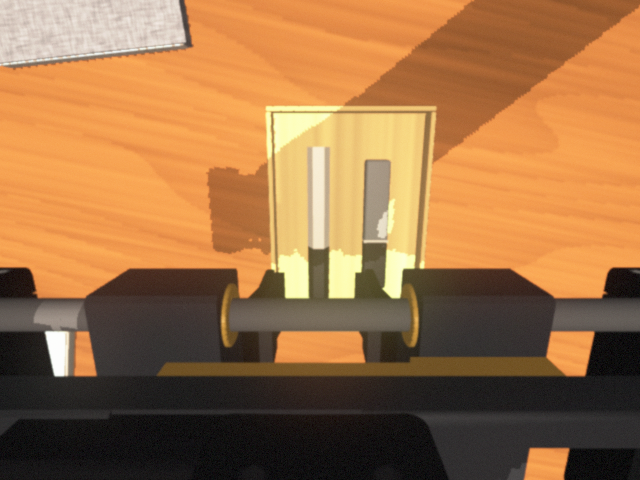

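Both pens lie flat, side by side and 47 mm apart (px (318,220), (376,217)). Now the eraser at (0.445,-0.025), long axis -16°.

```bash
python3 -m pendant '[[[0,0,0],[-0.003,0.053,0],-1],[[0,0,0],[-0.003,0.053,0],-1],[[0,0,0],[-0.003,0.053,0],-1],[[0,0,0],[-0.003,0.053,0],-1],[[0,0,0],[-0.003,0.053,0],-1],[[0,0,0],[-0.002,0.053,0],-1],[[0,0,0],[-0.002,0.053,0],-1],[[0,0,9],[0,0,0],-1]]' 15;python3 -m pendant '[[[0,0,9],[0,0,0],-1],[[0,0,9],[0,0,0],-1],[[0,0,0],[0,0,0],-1],[[0,0,0],[0,0,0],-1]]'
python3 - <<'E'
from h import *
from scipy.spatial.transform import Rotation as R
s=monitor.get_state(); print(np.round(R.from_rotvec(s["tool_rot"]).as_matrix(),3))
im=take("wrist","w19"); rects(im,.006,.03,(.36,.62,-.15,.2),50)
E
```

```text
time: 28.6
position: [0.4439, -0.0204, 0.1422]
tool_rot: [0.074, -3.14, -0.002]
ft_force: [0.4, -1.0, 2.2]
grip_width: 1.002
time: 29.1
position: [0.4447, -0.0248, 0.1423]
tool_rot: [-0.42, -3.113, 0.0]
ft_force: [0.2, 0.1, 0.1]
grip_width: 1.001
[[-0.964  0.265 -0.   ]
 [ 0.265  0.964 -0.   ]
 [ 0.    -0.    -1.   ]]
px [318. 229.] n 1698 mean [ 0.4428 -0.024   0.0155] zmed 0.0157 ctr [444.2 -24.1] size [24.2 49.3] ang 74.0 rgb [202. 141.  86.]
px [487. 262.] n 3046 mean [0.5073 0.1059 0.0209] zmed 0.0231 ctr [511.  108.1] size [49.3 58.8] ang 33.3 rgb [251. 251.  21.]
px [409. 354.] n 514 mean [0.5794 0.0256 0.0144] zmed 0.014 ctr [581.3  19.8] size [ 4.9 50.8] ang 9.3 rgb [145. 113.  69.]
```

View pics/w19.png

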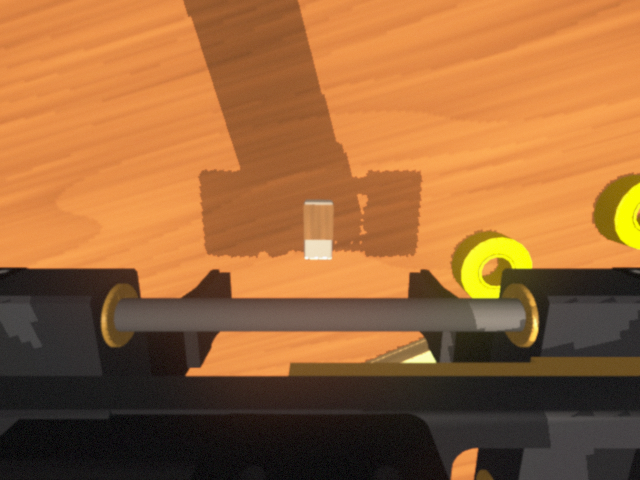

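The eraser is centred at px (318,229). Descending and gripping.

```bash
python3 -m pendant '[[[0,0,0],[0,0,0.05],-1],[[0,0,0],[0,0,0.05],-1],[[0,0,0],[0,0,0.03],-1],[[0,0,0],[0,0,0.006],-1],[[0,0,0],[0,0,0],-1]]' 15; python3 -m pendant '[[[0,0,0],[0,0,0],1],[[0,0,0],[0,0,0],1],[[0,0,0],[0,0,0],1],[[0,0,0],[0,0,0],1],[[0,0,0],[0,0,0],1],[[0,0,0],[0,0,0],1],[[0,0,0],[0,0,0],1],[[0,0,0],[0,0,0],1]]' 15;  python3 -m pendant '[[[0,0,0],[0,0,0],1],[[0,0,0],[0,0,-0.03],1],[[0,0,0],[0,0,-0.05],1],[[0,0,0],[0,0,-0.05],1],[[0,0,0],[0,0,0],1],[[0,0,0],[0,0,0],1]]' 15
```

```text
time: 29.78
position: [0.4453, -0.0248, 0.0071]
tool_rot: [0.423, 3.113, 0.0]
ft_force: [-0.8, 0.7, -0.4]
grip_width: 0.997
time: 30.78
position: [0.4448, -0.0248, 0.0065]
tool_rot: [0.424, 3.113, -0.0]
ft_force: [-0.2, -0.3, -0.6]
grip_width: 0.275
time: 31.52
position: [0.4443, -0.0247, 0.136]
tool_rot: [-0.424, -3.112, 0.0]
ft_force: [-0.9, 0.1, -1.1]
grip_width: 0.271
```

```bash
python3 -m pendant '[[[0,0,0],[-0.0427,0.0217,0],1],[[0,0,0],[-0.0427,0.0217,0],1],[[0,0,0],[-0.0427,0.0217,0],1],[[0,0,0],[-0.0427,0.0217,0],1],[[0,0,-9],[0,0,0],1],[[0,0,-9],[0,0,0],1],[[0,0,-8],[0,0,0],1],[[0,0,0],[0,0,0],1]]' 15;python3 -m pendant '[[[0,0,0],[0,0,0],1]]'
python3 - <<'E'
from h import *
im=take("wrist","w20"); rects(im,.006,.03,(.55,.72,-.08,.1),50)
E
```

```text
time: 32.52
position: [0.6313, 0.0131, 0.134]
tool_rot: [0.285, -3.125, -0.0]
ft_force: [-0.3, 0.4, -0.2]
grip_width: 0.273
time: 32.65
position: [0.6319, 0.0132, 0.1352]
tool_rot: [0.284, -3.127, -0.0]
ft_force: [-0.8, 0.7, -0.3]
grip_width: 0.273
px [317. 216.] n 2628 mean [0.6184 0.0103 0.0189] zmed 0.0209 ctr [631.6  13.5] size [ 99.5 100.5] ang 10.0 rgb [242. 203. 123.]
```

View pics/w20.png

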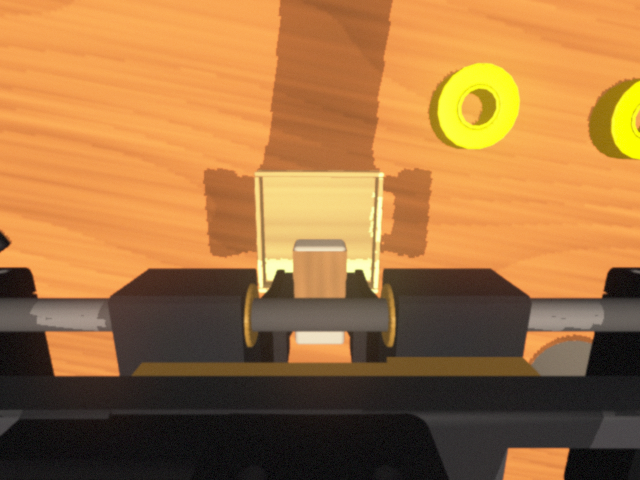

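The gripper is centred over the small tray, centre (0.6316,0.0135). Lowering and releasing.

```bash
python3 -m pendant '[[[0,0,0],[0,0,0.04],1],[[0,0,0],[0,0,0.04],1],[[0,0,0],[0,0,0.03],1],[[0,0,0],[0,0,0.009],1],[[0,0,0],[0,0,0.004],1],[[0,0,0],[0,0,0],1]]' 15; python3 -m pendant '[[[0,0,0],[0,0,0],0.12],[[0,0,0],[0,0,0],0.12],[[0,0,0],[0,0,0],0.12],[[0,0,0],[0,0,0],0.12],[[0,0,0],[0,0,0],0.12],[[0,0,0],[0,0,-0.03],0.12],[[0,0,0],[0,0,-0.05],0.12],[[0,0,0],[0,0,-0.05],0.12]]';python3 -m pendant '[[[0,0,0],[0,0,-0.06],0.12],[[0,0,0],[-0.05,0,0],0.12],[[0,0,0],[-0.05,0,0],0.12],[[0,0,0],[0,0,0],0.12],[[0,0,0],[0,0,0],0.12]]'
python3 - <<'E'
from h import *
im=take("wrist","w21");rects(im,.009,.03,(.57,.7,-.05,.08),50)
for n in ("scene","side"):
    print(n); im=take(n,n+"22"); rects(im,.008,.12,(.35,.85,-.5,.5),100)
E
```

```text
time: 33.45
position: [0.6335, 0.0133, 0.0147]
tool_rot: [-0.287, 3.127, -0.0]
ft_force: [0.5, 0.4, -0.3]
grip_width: 0.274
time: 34.45
position: [0.6323, 0.0132, 0.1447]
tool_rot: [0.287, -3.128, -0.0]
ft_force: [1.4, 0.1, 0.5]
grip_width: 0.436
time: 35.08
position: [0.7303, 0.0313, 0.2028]
tool_rot: [0.287, -3.127, 0.0]
ft_force: [-0.5, 0.3, 0.9]
grip_width: 0.438
px [318. 101.] n 2606 mean [0.6247 0.0117 0.0196] zmed 0.021 ctr [631.7  13.6] size [100.1 100.2] ang 10.0 rgb [243. 208. 125.]
px [319. 113.] n 1487 mean [0.6333 0.0147 0.0197] zmed 0.0197 ctr [633.6  14.6] size [49.4 24.6] ang 9.9 rgb [221. 160.  96.]
scene
px [408. 181.] n 376 mean [0.5161 0.3704 0.0269] zmed 0.0222 ctr [516.2 380.6] size [46.7 88.4] ang 16.3 rgb [148.  137.5 101.5]
px [366. 200.] n 219 mean [0.4982 0.2257 0.0194] zmed 0.0211 ctr [496.  227.6] size [40.5 70.1] ang 53.4 rgb [157. 142.  46.]
px [451. 221.] n 1472 mean [0.7384 0.2632 0.0569] zmed 0.0604 ctr [732.6 271.7] size [79.6 88.2] ang 27.0 rgb [122. 109.  90.]
px [337. 221.] n 365 mean [0.5198 0.1043 0.0196] zmed 0.0214 ctr [515.3 108.3] size [65.
[... 1535 characters left out ...]
4] size [106.4 103.1] ang 9.0 rgb [140. 120.  83.]
px [329. 231.] n 229 mean [0.6282 0.0106 0.0163] zmed 0.017 ctr [630.1  12.3] size [54.  26.7] ang 9.9 rgb [141. 112.  87.]
px [261. 237.] n 490 mean [0.5103 0.1058 0.0191] zmed 0.0205 ctr [512.7 108.7] size [61.2 57.7] ang 46.1 rgb [220. 220.  88.]
px [431. 379.] n 1331 mean [ 0.4832 -0.3698  0.0169] zmed 0.0181 ctr [ 489.  -369.5] size [193.2 130.8] ang 11.7 rgb [178. 167. 115.]
px [421. 371.] n 655 mean [ 0.4812 -0.348   0.0155] zmed 0.0157 ctr [ 484.5 -346.8] size [112.2  20.3] ang 11.5 rgb [154. 152. 139.]
px [446. 384.] n 725 mean [ 0.4905 -0.3951  0.0159] zmed 0.0164 ctr [ 494.3 -393.8] size [133.9  18.6] ang 11.6 rgb [200. 191. 163.]
```

View pics/w21.png

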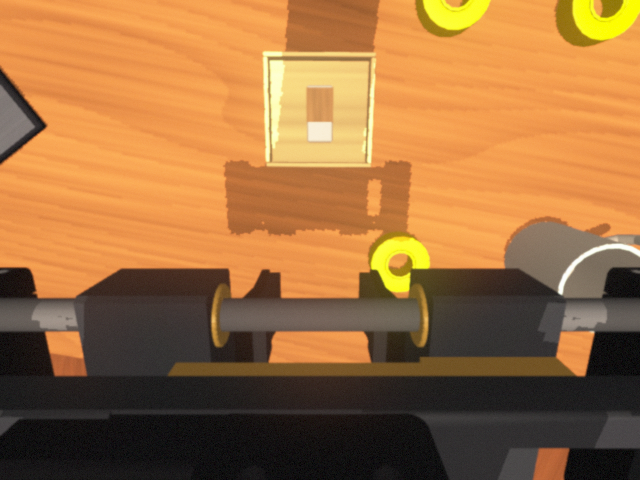

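View pics/scene22.png

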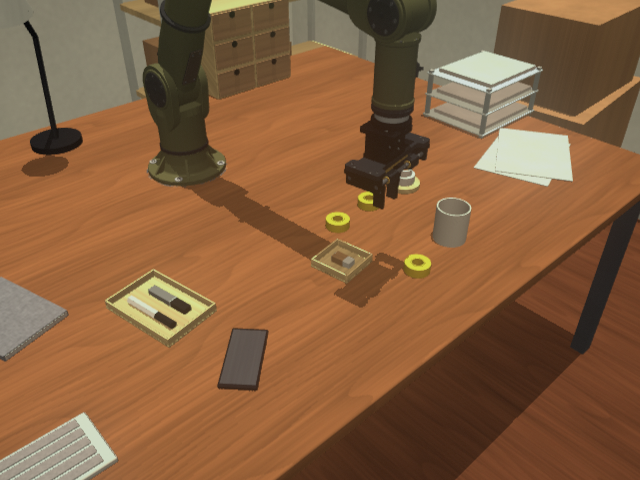

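The eraser lies flat mid-tray at wrist px (319,113), top 19.7 mm. The pens are in the large tray, the rolls are on the peg, and the mug and phone are where they started. Handing in.

Run:
```python
from bench import order
print(order.close_job())
```

```text
the job is handed in; nothing more can be done
None
```

The desk is tidied and the job is handed in at about 35 s of the 120 s allowed. No verdict was reported.

What my last checks showed:
- **Rolls:** the large roll is at the bottom and the small one on top, both within about 1 mm of the peg axis. Their tops measure 38.5 and 56.3 mm (39 and 57 expected). I measured this just after placing them; the final scene picture still shows the stack, but partly hidden by the gripper.
- **Pens:** the marker and highlighter lie flat and parallel on the large tray's floor, about 47 mm apart. The wrist camera put their tops at about 18.8 and 17.5 mm, against 20 and 18 expected.
- **Eraser:** it lies flat about 2 mm from the centre of the small tray, top at 19.7 mm against 20 expected.
- **Mug and phone:** I kept clear of both. The scene camera puts the phone within 1 mm and the mug within 2 mm of where they started. A fit to the side camera's partial view of the mug shifted by about 12 mm, but the mean of the points it saw moved less than 1 mm, so I read that as a fitting error.
- **Camera differences:** the scene and side cameras read 2–5 mm differently from the wrist camera in position, and 1–2 mm low in height. I used the wrist camera where it could see.

At hand-in the gripper was clear of everything, with the tool tip at 0.20 m. None of the checks failed.

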